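# Shut down a glassworker's torch bench at its quarter-turn gas valves

### The job

Shut this torch bench down in the safe order: with the fingers closed, push the green oxygen lever clockwise with a fingertip until it stands square across its pipe, fully shut, and only then push the red fuel-gas lever shut the same way. Push with the outside of the fingers only: do not grip a lever and do not force it hard once it is against its stop. Leave the blue compressed-air lever as you find it, and lift or shift nothing else on the bench.

Things in the scene. Friction and masses are not known exactly. Their poses are not given: they have to be found in the camera images.
- oxygen_valve: Oxygen shut-off, fixed: plate 190 x 60 x 6 mm; 16 mm copper pipe rising from it, level for 140 mm along this body's x (centre line 60 mm up, elbow tops 71 mm) through a brass ball valve, and down again. Green lever and bands. Origin: on the bench under the stem, z up; the lever turns about the vertical through it. Hub 13 mm radius, top 109 mm. To be shut first.
- oxygen_lever (a joint): Oxygen lever angle, rad: 0 fully open, lever over the pipe along its valve body's -x; grows clockwise seen from above; pi/2 fully shut, square across the pipe along the valve body's +y. Stops at both ends. Stiff: 0.4 Nm, about 5 N at the sleeve's middle; stays where left.
- oxygen_handle (a point): Middle of the green lever's sleeve, 85 mm from the turning axis, 110 mm above the bench. Sleeve 62 mm long (53 to 115 mm from the axis), 18 mm wide, 10 mm thick (105 to 115 mm up); its x axis runs along the lever towards the turning axis. Free space below, down to the pipe and elbows (71 mm).
- fuel_valve: Fuel-gas shut-off, fixed: plate 190 x 60 x 6 mm; 16 mm copper pipe rising from it, level for 140 mm along this body's x (centre line 60 mm up, elbow tops 71 mm) through a brass ball valve, and down again. Red lever and bands. Origin: on the bench under the stem, z up; the lever turns about the vertical through it. Hub 13 mm radius, top 109 mm. To be shut second.
- fuel_lever (a joint): Fuel-gas lever angle, rad: 0 fully open, lever over the pipe along its valve body's -x; grows clockwise seen from above; pi/2 fully shut, square across the pipe along the valve body's +y. Stops at both ends. Stiff: 0.4 Nm, about 5 N at the sleeve's middle; stays where left.
- fuel_handle (a point): Middle of the red lever's sleeve, 85 mm from the turning axis, 110 mm above the bench. Sleeve 62 mm long (53 to 115 mm from the axis), 18 mm wide, 10 mm thick (105 to 115 mm up); its x axis runs along the lever towards the turning axis. Free space below, down to the pipe and elbows (71 mm).
- air_valve: Compressed-air shut-off, fixed: plate 190 x 60 x 6 mm; 16 mm copper pipe rising from it, level for 140 mm along this body's x (centre line 60 mm up, elbow tops 71 mm) through a brass ball valve, and down again. Blue lever and bands. Origin: on the bench under the stem, z up; the lever turns about the vertical through it. Hub 13 mm radius, top 109 mm. Not to be touched; its lever may stand at any angle.
- air_lever (a joint): Compressed-air lever angle, rad: 0 fully open, lever over the pipe along its valve body's -x; grows clockwise seen from above; pi/2 fully shut, square across the pipe along the valve body's +y. Stops at both ends. Stiff: 0.4 Nm, about 5 N at the sleeve's middle; stays where left.
- air_handle (a point): Middle of the blue lever's sleeve, 85 mm from the turning axis, 110 mm above the bench. Sleeve 62 mm long (53 to 115 mm from the axis), 18 mm wide, 10 mm thick (105 to 115 mm up); its x axis runs along the lever towards the turning axis. Free space below, down to the pipe and elbows (71 mm).
- frit_jar: Loose amber glass jar with steel lid, 42 mm across, 55 mm tall, standing near a valve. Origin: centre of its underside.
- graphite_block: Loose dark graphite block, 60 x 30 x 24 mm (x, y, z), near a valve. Origin: centre of its underside.
- steel_cup: Loose open steel cup, 42 mm across, 50 mm tall, near a valve. Origin: centre of its underside.
- paddle: Loose graphite paddle lying flat, 205 mm long, 60 mm wide, 18 mm high: graphite plate towards its +x, wooden handle towards -x. Origin: on the bench, 20 mm from the plate's edge on the handle side.
- glasses: Loose safety glasses standing on lenses and temple tips, 135 mm wide (y), 130 mm deep, 44 mm high. Origin: on the bench under the bridge; the temples run to -x.
- tweezers: Loose steel tweezers lying flat, 205 mm long (x), 25 mm wide, 10 mm high. Origin: on the bench at mid length.
- footed_bowl: Loose steel bowl on a foot, 104 mm across, 57 mm high. Origin: centre of its underside.
- water_bottle: Loose clear water bottle, 64 mm across, 190 mm tall. Origin: centre of its underside.
- torch: Glassworking torch on its bench stand, fixed, about 180 x 100 mm and up to 190 mm high, at the right. Origin: on the bench, centre of the stand's base; the nozzle points to its +x.

How it is judged:
On the way, in this order (a step that is already met when the one before it is completed fails the run):
1. the oxygen lever is fully shut while the fuel-gas lever is still open (value of joint oxygen_lever above 1.49 rad and value of joint fuel_lever below 0.7 rad), for 0.2 s.
2. the fuel-gas lever is fully shut too (value of joint each of oxygen_lever, fuel_lever above 1.49 rad), for 0.2 s.
At the end, for the whole second after the job is handed in: The oxygen and fuel-gas levers are both at rest and shut to within about 4.6 degrees of square across their pipes (joint above 1.49 rad), the air lever's sleeve is within 10 mm and every loose thing within 15 mm of where it began (all of step 2 and velocity of joint each of oxygen_lever, fuel_lever below 0.05 rad/s and distance of air_handle from where it was at the start of the episode below 0.01 m and distance of each of frit_jar, graphite_block, steel_cup, paddle, glasses, tweezers, footed_bowl, water_bottle from where it was at the start of the episode below 0.015 m); the robot touches nothing.
It fails at once if the fuel-gas lever is turned beyond 0.7 rad (40 degrees) before the oxygen is shut (value of joint fuel_lever above 0.7 rad and value of joint oxygen_lever below 1.45 rad).
It fails at once if the air lever is moved (its sleeve by more than 10 mm) (not (distance of air_handle from where it was at the start of the episode below 0.01 m)).
It fails at once if a lever is gripped or forced on its way: the fingers press on a valve and its lever with more than 32 N in all (turning takes 5 to 10 N) while the lever is below 1.45 rad ((contact force between the fingers and oxygen_valve above 32 N and value of joint oxygen_lever below 1.45 rad) or (contact force between the fingers and fuel_valve above 32 N and value of joint fuel_lever below 1.45 rad)).
It fails at once if a valve is forced: the fingers press on it with more than 80 N (contact force between the fingers and oxygen_valve above 80 N or contact force between the fingers and fuel_valve above 80 N or contact force between the fingers and air_valve above 80 N).
It fails at once if a loose thing on the bench is lifted, carried, knocked over or shifted by more than 15 mm (not (distance of frit_jar from where it was at the start of the episode below 0.015 m) or not (distance of graphite_block from where it was at the start of the episode below 0.015 m) or not (distance of steel_cup from where it was at the start of the episode below 0.015 m) or not (distance of paddle from where it was at the start of the episode below 0.015 m) or not (distance of glasses from where it was at the start of the episode below 0.015 m) or not (distance of tweezers from where it was at the start of the episode below 0.015 m) or not (distance of footed_bowl from where it was at the start of the episode below 0.015 m) or not (distance of water_bottle from where it was at the start of the episode below 0.015 m)).
It also fails if it takes over 53 s, if anything falls off the work surface, if the arm or the gripper's body presses on something with over 40 N, if the wrist force passes 120 N, or if a joint passes its speed limit or range.

### The arm

A 6-joint arm with a two-finger parallel gripper is mounted at the origin on the work surface. World frame = base frame: x ahead of the robot, y to its left, z up, the work surface at z = 0. Lengths are in m, angles in rad, forces in N, time in s.
With the tool pointing down it reaches from about 0.275 to 0.875 m from the base axis. Payload 12.5 kg.
Tool frame: the origin (TCP) lies at the very end of the fingers, on their centre line; the grasp point (between the pads) lies 19 mm behind it; x points along the fingers, y is the direction in which the jaws open and shut, and the axes are right-handed (so a half turn about x gives the same grasp; the last joint's range is limited). The gripper opens to 85 mm and grips with 20 to 120 N. Pads are 22 mm wide; open, the fingers measure 114 mm over their backs; the gripper's body (76 mm by 85 mm) begins 54 mm behind the grasp point. The pads swing forward as they close: fully open they stand 13 mm farther back than shut.
Start: joints at [-1.225, 0.351, 1.652, -0, 1.139, -0.085], TCP at [0.23, -0.5, 0.231] pointing down, gripper open.
Joint ranges: [-2.75, 2.75], [-0.79, 2.1], [0.01, 2.65], [-1.57, 4.71], [0.07, 3.14], [-2.87, 2.87]. Speed limits (rad/s): [2.22, 2.22, 2.79, 3.14, 3.14, 3.14].

### API

Orientations are given as a 3x3 rotation matrix whose columns are the frame's x, y, z axes.
In Python, from bench import manip gives the robot as it stands. Calls block until the motion is done:
- manip.move_ptp(position, orientation): joint-space move of the TCP to a pose.
- manip.move_l(position, attitude=None, max_speed=0.15): straight line of the TCP; attitude=None keeps the orientation; max_speed is the mean speed in m/s.
- manip.move_j(angles): joint-space move.
- manip.set_gripper(opening, effort=None): opening from 0.0 (shut) to 1.0 (fully open); effort is the grip in N (None keeps the last); returns when the fingers have stopped.
- manip.dwell(seconds).
- manip.inverse_kinematics(position, orientation): joint angles nearest the present ones, or None.
- manip.grab_frame(name): name is "scene" or "top" or "wrist"; returns (picture, depth): 420x560x3 uint8, red, green, blue; 420x560 float32, m along the optical axis (not along the pixel's ray), 0 where there is no reading.
- manip.get_calibration(name): a dict with "camera_matrix" (3x3 intrinsics, pixels), "k1" (the pictures are not rectified: a ray, as slopes to the right and down, at radius r is drawn at 1 + k1 r^2 times it, then the intrinsics apply), "R" (3x3) and "t" (3): a world point X has camera coordinates R X + t. Camera axes: x right, y down, z forward; pixel columns grow to the right and rows downward; lengths in m; the calibration is good to about 2 mm. A picture is of the moment at which its call begins: read the wrist's pose just before it. get_calibration takes no time and is no camera call; for the wrist camera it gives the pose at the moment of the call.
A pose or a line that the arm cannot do raises manip.Unreachable and nothing moves.
- manip.sign_off(): hands the job in, once; it reports no verdict.
Trained networks look in the newest picture that a camera, given by its name, has taken for a name from the list of things; names that differ only in an ending like _2 or _b are one class to them, and where a whole thing is asked for, a point or a joint stands for the part that bears it (a point fixed in the world has none). Each returns a list of dicts, best first, with "confidence" (0 to 1); they miss things now and then, are a little off and sometimes report something else, mostly with a low value. They report only what shows in the picture. A call takes as long as a camera call.
- manip.look_for(camera, name): "at" ([x, y, z] in m, in world coordinates, good to about 4 mm: the middle of the surface that is visible of it).
Readings, each from a call of its own:
- manip.current_time(): time.
- manip.current_qpos(): joint angles.
- manip.current_joint_vel(): joint speeds.
- manip.current_joint_torque(): joint torques, N m.
- manip.current_ee_pos(): TCP position.
- manip.current_tcp_rot(): TCP orientation.
- manip.current_force(): force on the tool from outside, world axes, zero at the start.
- manip.current_ft_torque(): the same for the moment, N m.
- manip.current_grip_width(): opening from 0.0 (shut) to 1.0 (fully open).
Only numpy, scipy, OpenCV 4.12 (cv2) and the standard library are available. Lean on these libraries where they do the work, as an engineer would, in place of code of your own. Each camera call takes 0.05 s, during which the arm holds its last target.

## Working session

There is one attempt and no reset: what is moved stays moved. The work goes in short steps, each a Python script; the robot and the scene stay as the last script left them, time stands still between calls to the robot, and variables do not carry over. Pictures are saved under pics/ and viewed, and the job is handed in when it is done.

```bash
mkdir -p pics; ls
cat > h.py <<'E'
import numpy as np, cv2
from bench import manip
def snap(cam,fn):
    c=manip.get_calibration(cam); im,d=manip.grab_frame(cam)
    cv2.imwrite('pics/'+fn+'.png',im[:,:,::-1]); np.savez('pics/'+fn+'.npz',im=im,d=d,K=c['camera_matrix'],k1=c['k1'],R=c['R'],t=c['t'])
    return im,d,c
def cloud(im,d,c):
    K=np.array(c['camera_matrix']);k1=c['k1']
    v,u=np.mgrid[0:d.shape[0],0:d.shape[1]]
    p=cv2.undistortPoints(np.stack([u.ravel(),v.ravel()],1).astype(np.float64)[:,None],K,np.array([k1,0,0,0.]))[:,0]
    z=d.ravel(); P=np.c_[p*z[:,None],z]
    W=(P-np.array(c['t']))@np.array(c['R'])
    W[z==0]=np.nan
    return W.reshape(*d.shape,3)
E
python3 - <<'E'
from h import *
for cam in ['top','scene']:
    im,d,c=snap(cam,cam+'0')
    for n in ['oxygen_valve','oxygen_handle','fuel_valve','fuel_handle','air_valve','air_handle','frit_jar','graphite_block','steel_cup','paddle','glasses','tweezers','footed_bowl','water_bottle','torch']:
        print(cam,n,[(np.round(r['at'],3).tolist(),round(r['confidence'],2)) for r in manip.look_for(cam,n)[:3]])
print(manip.current_time())
E
```

```text
pics
top oxygen_valve [([0.498, -0.014, 0.008], 0.6)]
top oxygen_handle [([0.503, 0.225, 0.108], 0.74), ([0.464, -0.001, 0.11], 0.62)]
top fuel_valve [([0.532, 0.222, 0.032], 0.83), ([0.498, 0.227, 0.112], 0.73)]
top fuel_handle [([0.501, 0.223, 0.108], 0.61)]
top air_valve [([0.502, -0.22, 0.053], 0.78), ([0.724, -0.151, 0.122], 0.23)]
top air_handle [([0.466, -0.219, 0.114], 0.57)]
top frit_jar [([0.461, -0.004, 0.112], 0.56), ([0.528, -0.322, 0.02], 0.26)]
top graphite_block [([0.475, 0.416, 0.037], 0.52), ([0.547, 0.148, 0.023], 0.48)]
top steel_cup [([0.524, -0.317, 0.022], 0.72)]
top paddle [([0.376, -0.039, 0.01], 0.82)]
top glasses [([0.363, 0.12, 0.036], 0.69)]
top tweezers [([0.764, 0.127, 0.007], 0.48), ([0.46, -0.007, 0.112], 0.46)]
top footed_bowl [([0.475, 0.416, 0.04], 0.62)]
top water_bottle [([0.723, -0.151, 0.124], 0.86)]
top torch [([0.452, -0.48, 0.045], 0.74)]
scene oxygen_valve [([0.522, -0.017, 0.018], 0.88), ([0.548, -0.101, 0.046], 0.63), ([0.47, 0.422, 0.044], 0.44)]
scene oxygen_handle [([0.468, -0.001, 0.106], 0.7), ([0.476, -0.213, 0.106], 0.7), ([0.52, -0.228, 0.016], 0.22)]
scene fuel_valve [([0.552, 0.229, 0.01], 0.62), ([0.52, -0.019, 0.021], 0.5)]
scene fuel_handle [([0.503, 0.223, 0.109], 0.64)]
scene air_valve [([0.523, -0.228, 0.016], 0.88), ([0.506, 0.223, 0.107], 0.43)]
scene air_handle [([0.481, -0.215, 0.106], 0.8), ([0.467, -0.007, 0.108], 0.72), ([0.383, -0.046, 0.01], 0.47)]
scene frit_jar [([0.549, -0.101, 0.047], 0.63), ([0.522, -0.228, 0.013], 0.45)]
scene graphite_block [([0.554, 0.148, 0.026], 0.8)]
scene steel_cup [([0.524, -0.313, 0.032], 0.82), ([0.507, 0.224, 0.107], 0.4)]
scene paddle [([0.381, -0.043, 0.01], 0.74)]
scene glasses [([0.388, 0.106, 0.035], 0.58)]
scene tweezers [([0.762, 0.126, 0.012], 0.76)]
scene footed_bowl [([0.47, 0.421, 0.039], 0.64)]
scene water_bottle [([0.76, -0.165, 0.113], 0.56)]
scene torch [([0.462, -0.499, 0.005], 0.96)]
1.6
```

View pics/top0.png

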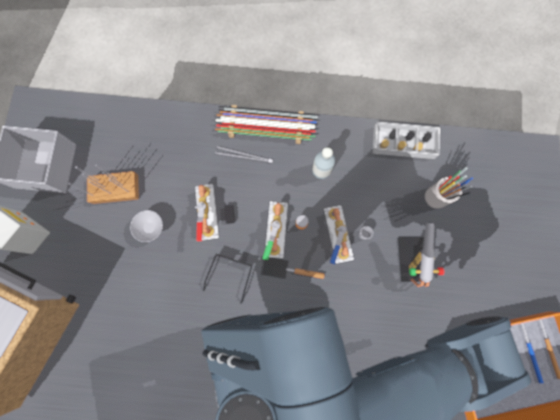

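View pics/scene0.png

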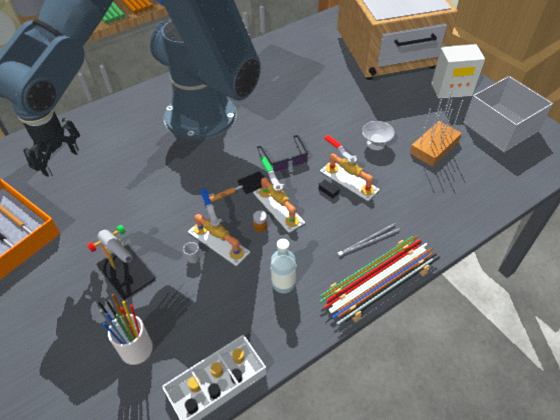

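Run:
```python
from h import *
f=np.load('pics/top0.npz'); W=cloud(f['im'],f['d'],{'camera_matrix':f['K'],'k1':float(f['k1']),'R':f['R'],'t':f['t']})
hsv=cv2.cvtColor(f['im'],cv2.COLOR_RGB2HSV)
for n,(lo,hi) in dict(green=(45,90),blue=(98,125),red=(172,5)).items():
    H=hsv[...,0]; m=((H>=lo)&(H<=hi)) if lo<hi else ((H>=lo)|(H<=hi))
    m&=(hsv[...,1]>90)&(hsv[...,2]>50)
    for nm,(z0,z1) in dict(lever=(.100,.122),bands=(.045,.075)).items():
        mm=m&(W[...,2]>z0)&(W[...,2]<z1)
        mm=mm.astype(np.uint8); k,l,s,cc=cv2.connectedComponentsWithStats(mm)
        for i in range(1,k):
            if s[i,4]<15: continue
            P=W[l==i]; a=P[:,:2]-P[:,:2].mean(0); u,sv,vt=np.linalg.svd(a,full_matrices=False)
            pr=a@vt.T
            print(n,nm,s[i,4],P.mean(0).round(4),'dir',vt[0].round(3),'ext',np.ptp(pr,axis=0).round(3), 'px',cc[i].round())
```

```text
green lever 102 [0.4272 0.0017 0.1151] dir [-0.975  0.223] ext [0.059 0.018] px [267. 250.]
green lever 23 [ 0.4024 -0.4463  0.1164] dir [-0.812 -0.584] ext [0.024 0.013] px [411. 272.]
blue lever 81 [ 0.4348 -0.2065  0.1154] dir [-0.974  0.226] ext [0.059 0.016] px [334. 254.]
blue bands 163 [ 0.1658 -0.8577  0.0493] dir [-0.96 -0.28] ext [0.115 0.016] px [535. 364.]
red lever 97 [0.4661 0.2217 0.1151] dir [-0.993 -0.114] ext [0.058 0.018] px [199. 231.]
```

Run:
```python
from h import *
f=np.load('pics/top0.npz'); W=cloud(f['im'],f['d'],{'camera_matrix':f['K'],'k1':float(f['k1']),'R':f['R'],'t':f['t']})
hsv=cv2.cvtColor(f['im'],cv2.COLOR_RGB2HSV)
hub={'g':(.51,-.017),'r':(.5505,.2314),'b':(.5176,-.226)}
white=(hsv[...,1]<60)&(hsv[...,2]>140)&(W[...,2]<.02)
for n,h in hub.items():
    m=white&(np.hypot(W[...,0]-h[0],W[...,1]-h[1])<.12)
    P=W[m][:,:2].astype(np.float32); r=cv2.minAreaRect(P*1000)
    b=cv2.boxPoints(r); print(n,len(P),np.round(r[0],1),np.round(r[1],1),b.round().tolist(), W[m][:,2].mean())
im=f['im'][180:280,170:380][:,:,::-1]; cv2.imwrite('pics/crop0.png',cv2.resize(im,None,fx=3.8,fy=3.8,interpolation=cv2.INTER_CUBIC))
```

```text
g 534 [518.5  -8. ] [147.2 188.1] [[403.0, -37.0], [575.0, -113.0], [634.0, 21.0], [462.0, 97.0]] 0.005661982196945521
r 537 [550.6 237.8] [202.8  83.6] [[442.0, 255.0], [461.0, 174.0], [659.0, 220.0], [640.0, 302.0]] 0.005344415115475089
b 498 [ 528.1 -270.1] [196.7 146.8] [[413.0, -226.0], [454.0, -368.0], [643.0, -314.0], [603.0, -173.0]] 0.006146548533301782
```

View pics/crop0.png

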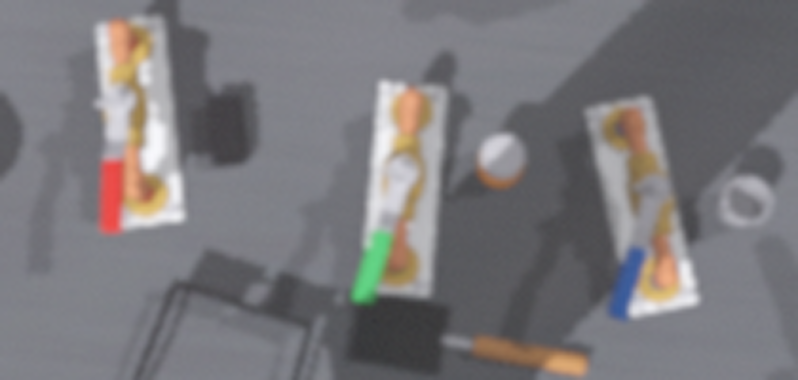

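Run:
```python
from h import *
f=np.load('pics/top0.npz'); K=f['K'];R=f['R'];t=f['t']
def pl(px,z):
    p=cv2.undistortPoints(np.array([[px]],float),K,np.array([float(f['k1']),0,0,0]))[0,0]
    d=R.T@np.r_[p,1]; o=-R.T@t; return (o+d*(z-o[2])/d[2])[:2]
C={'g':[(380,80),(447,88),(432,298),None],'r':[(97,22),(163,17),(185,220),None],'b':[(586,105),(653,97),(698,303),(626,318)]}
for n,c in C.items():
    q=[pl((p[0]/3.8+170-.4,p[1]/3.8+180-.4),.006) if p else None for p in c]
    x=q[1]-q[2]; y=q[0]-q[1]
    print(n,[v.round(3) for v in q if v is not None],'x',np.linalg.norm(x),np.degrees(np.arctan2(x[1],x[0])),'y',np.linalg.norm(y),np.degrees(np.arctan2(y[1],y[0]))-90,'centre',((q[0]+q[2])/2).round(4))
```

```text
g [array([0.61 , 0.017]), array([ 0.608, -0.045]), array([ 0.417, -0.05 ])] x 0.1914420899105649 1.4507124421305673 y 0.0617712365591818 -1.4016241966528753 centre [ 0.5131 -0.0163]
r [array([0.639, 0.282]), array([0.649, 0.222]), array([0.465, 0.178])] x 0.18999097559061487 13.583611540010622 y 0.06068677949034209 10.095316414573674 centre [0.5516 0.2299]
b [array([ 0.604, -0.173]), array([ 0.618, -0.233]), array([ 0.435, -0.285]), array([ 0.416, -0.223])] x 0.1902417916850373 15.976321414004202 y 0.061879307332780194 12.49031662856217 centre [ 0.5197 -0.2289]
```

```bash
cat >> h.py <<'E'
V={'g':dict(hub=np.array([.511,-.0165]),a0=np.radians(167),yaw=np.radians(1)),'r':dict(hub=np.array([.551,.2305]),a0=np.radians(186.5),yaw=np.radians(12.5))}
def pose(v,a,off,z,s,rad=.085):
    u=np.array([np.cos(a),np.sin(a)]); t=np.array([np.sin(a),-np.cos(a)])
    p=V[v]['hub']+rad*u-off*t
    X=np.array([0,0,-1.]); Z=s*np.r_[t,0]; Y=np.cross(Z,X)
    return np.r_[p,z],np.column_stack([X,Y,Z])
E
python3 - <<'E'
from h import *
print(manip.current_tcp_rot().round(2) if hasattr(manip.current_tcp_rot(),'round') else manip.current_tcp_rot())
for v in 'gr':
  for s in (1,-1):
    for deg in np.linspace(np.degrees(V[v]['a0']),90+np.degrees(V[v]['yaw']),4):
        q=manip.inverse_kinematics(*pose(v,np.radians(deg),.02,.09,s)); print(v,s,round(deg),None if q is None else np.round(q,2))
E
```

```text
[[ 0.    0.42 -0.91]
 [-0.   -0.91 -0.42]
 [-1.    0.   -0.  ]]
g 1 167 None
g 1 142 [-0.06  0.37  2.06 -0.    0.71 -2.53]
g 1 116 [ 0.01  0.4   2.   -0.    0.74 -2.02]
g 1 91 [ 0.04  0.46  1.91 -0.    0.78 -1.54]
g -1 167 [-0.15  0.36  2.08 -0.    0.7   0.08]
g -1 142 [-0.06  0.37  2.06 -0.    0.71  0.61]
g -1 116 [ 0.01  0.4   2.   -0.    0.74  1.12]
g -1 91 [ 0.04  0.46  1.91 -0.    0.78  1.6 ]
r 1 186 None
r 1 158 [ 0.39  0.5   1.83 -0.    0.81 -2.37]
r 1 130 [ 0.45  0.55  1.75 -0.    0.85 -1.83]
r 1 102 [ 0.46  0.61  1.63 -0.    0.9  -1.32]
r -1 186 [ 0.31  0.48  1.87 -0.    0.79  0.2 ]
r -1 158 [ 0.39  0.5   1.83 -0.    0.81  0.77]
r -1 130 [ 0.45  0.55  1.75 -0.    0.85  1.31]
r -1 102 [ 0.46  0.61  1.63 -0.    0.9   1.82]
```

Run:
```python
from h import *
manip.set_gripper(0.0,30)
p,o=pose('g',V['g']['a0'],.036,.26,-1)
manip.move_ptp(p,o)
print(manip.current_ee_pos(),manip.current_time(),manip.current_force(),manip.current_grip_width())
snap('wrist','w1'); snap('top','top1')
```

```text
[ 0.42020049 -0.03304558  0.25997729] 4.2 [ 0.58688649  0.80473257 -0.75367719] -0.0004497754061901653
```

View pics/w1.png

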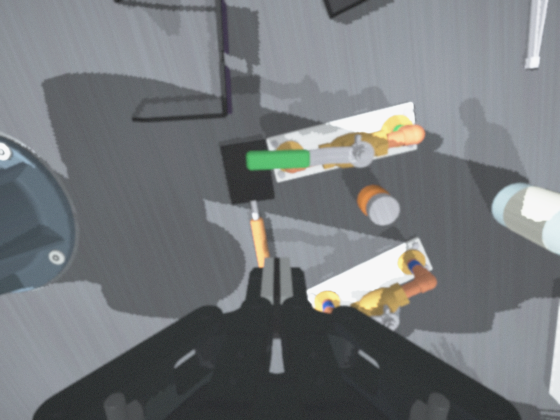

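The wrist picture shows the green lever from (248,160) to its hub at (362,152), with the shut fingertips at (278,270), clear on the -y side. I'll refine the lever pose from this depth picture.

Run:
```python
from h import *
f=np.load('pics/w1.npz'); c={'camera_matrix':f['K'],'k1':float(f['k1']),'R':f['R'],'t':f['t']}
W=cloud(f['im'],f['d'],c); hsv=cv2.cvtColor(f['im'],cv2.COLOR_RGB2HSV)
m=(hsv[...,0]>45)&(hsv[...,0]<90)&(hsv[...,1]>90)&(W[...,2]>.09)
P=W[m]; a=P[:,:2]-P[:,:2].mean(0); vt=np.linalg.svd(a,full_matrices=False)[2]; 
print(P.mean(0),vt[0],np.ptp(a@vt.T,axis=0),np.degrees(np.arctan2(*vt[0][::-1])))
h=(np.hypot(W[...,0]-.511,W[...,1]+.0165)<.02)&(W[...,2]>.1); print('hub',W[h].mean(0),W[152,362])
w=(hsv[...,1]<40)&(hsv[...,2]>170)&(W[...,2]<.015)&(np.hypot(W[...,0]-.511,W[...,1]+.0165)<.115)
w=cv2.morphologyEx(w.astype(np.uint8),cv2.MORPH_OPEN,np.ones((3,3)))>0
r=cv2.minAreaRect((W[w][:,:2]*1000).astype(np.float32)); print(r,cv2.boxPoints(r).round())
```

```text
[0.42912479 0.00261525 0.11350248] [-0.98142031  0.19187021] [0.05991997 0.01809193] 168.9380521448078
hub [ 0.51176685 -0.01344106  0.10451806] [ 0.51171405 -0.01070024  0.10497362]
((513.885986328125, -13.862071990966797), (192.887451171875, 63.53239440917969), 0.883874773979187) [[417.  16.]
 [418. -47.]
 [611. -44.]
 [610.  19.]]
```

```bash
sed -i "s/'g':dict(hub=np.array(\[.511,-.0165\]),a0=np.radians(167)/'g':dict(hub=np.array([.5122,-.0145]),a0=np.radians(168.5)/" h.py
cat >> h.py <<'E'
def F(): return np.array(manip.current_force())
def push(v,a_from,a_to,off,step,s,f0,lim,speed=.04):
    n=max(1,int(np.ceil(abs(a_from-a_to)/step)))
    for a in np.linspace(a_from,a_to,n+1)[1:]:
        p,o=pose(v,a,off,.09,s); manip.move_l(p,o,max_speed=speed)
        t=np.array([np.sin(a),-np.cos(a),0]); f=F()-f0; ft=-f@t
        print(round(np.degrees(a),1),'ft',round(ft,1),'|f|',round(np.linalg.norm(f),1),'err mm',((np.array(manip.current_ee_pos())-p)*1000).round(1),'t',round(manip.current_time(),2))
        if ft>lim: print('LIMIT'); return a
    return a
E
python3 - <<'E'
from h import *
v='g'; a0=V[v]['a0']
p,o=pose(v,a0,.036,.09,-1); manip.move_l(p,o,max_speed=.12)
f0=F(); print('f0',f0)
for off in (.03,.026,.022,.02,.018):
    p,o=pose(v,a0,off,.09,-1); manip.move_l(p,o,max_speed=.03)
    f=F()-f0; print(off,f.round(1),manip.current_time())
    if np.linalg.norm(f)>2.5: break
np.save('f0.npy',f0); np.save('off.npy',off)
E
```

```text
f0 [ 0.08411384 -0.0843638   0.41729706]
0.03 [-0.6  0.2 -0.3] 6.2167
0.026 [ 0.3  0.1 -0.3] 6.5
0.022 [-0.2 -0.5 -1.1] 6.7833
0.02 [-1.1 -1.2 -0.5] 7.0333
0.018 [-1.8 -3.7  0.8] 7.2833
```

Run:
```python
from h import *
f0=np.load('f0.npy'); a0=V['g']['a0']
push('g',a0,np.radians(148.5),.0185,np.radians(5),-1,f0,18,.03)
push('g',np.radians(148.5),np.radians(108.5),.0185,np.radians(8),-1,f0,18,.04)
snap('scene','s2')
```

```text
164.5 ft 1.3 |f| 2.4 err mm [-0.   0.1 -0. ] t 7.62
160.5 ft 1.0 |f| 1.7 err mm [ 0.  0. -0.] t 7.97
156.5 ft 1.7 |f| 1.9 err mm [ 0. -0. -0.] t 8.32
152.5 ft 1.6 |f| 1.9 err mm [-0.  0. -0.] t 8.67
148.5 ft 1.1 |f| 2.3 err mm [ 0.  0. -0.] t 9.02
140.5 ft 0.3 |f| 1.8 err mm [0.2 0.  0. ] t 9.47
132.5 ft 0.7 |f| 0.9 err mm [ 0.1 -0.   0. ] t 9.92
124.5 ft -0.5 |f| 0.7 err mm [ 0.1 -0.   0. ] t 10.37
116.5 ft 1.4 |f| 1.4 err mm [ 0. -0.  0.] t 10.82
108.5 ft 1.2 |f| 1.9 err mm [ 0. -0. -0.] t 11.27
```

View pics/s2.png

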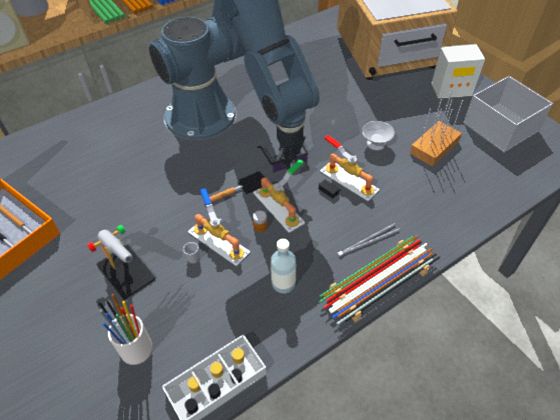

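The green lever has turned and now lies at (293,168). I'll bring it to its stop in fine steps.

```bash
python3 - <<'E'
from h import *
f0=np.load('f0.npy'); r=np.radians
a=push('g',r(108.5),r(96),.0185,r(6),-1,f0,12,.04)
a=push('g',a,r(93),.0185,r(1),-1,f0,12,.02)
a=push('g',a,r(90.5),.0185,r(.5),-1,f0,12,.02)
np.save('a.npy',a)
snap('scene','s3');
E
python3 - <<'E'
import cv2
im=cv2.imread('pics/s3.png')[120:260,220:400]; cv2.imwrite('pics/s3c.png',cv2.resize(im,None,fx=4,fy=4))
E
```

```text
104.3 ft 0.9 |f| 1.0 err mm [-0.1 -0.  -0.1] t 11.62
100.2 ft 1.6 |f| 2.0 err mm [-0.1 -0.  -0. ] t 11.93
96.0 ft 1.8 |f| 2.1 err mm [-0.1 -0.  -0.1] t 12.24
95.2 ft 4.6 |f| 4.7 err mm [-0.3 -0.  -0.1] t 12.49
94.5 ft 3.9 |f| 4.0 err mm [-0.2 -0.  -0.1] t 12.74
93.8 ft 4.4 |f| 4.6 err mm [-0.1  0.  -0.1] t 12.99
93.0 ft 5.0 |f| 5.3 err mm [-0.1  0.  -0. ] t 13.24
92.5 ft 5.2 |f| 5.2 err mm [-0.1  0.  -0. ] t 13.49
92.0 ft 5.3 |f| 5.4 err mm [-0.1  0.  -0. ] t 13.74
91.5 ft 5.9 |f| 6.1 err mm [-0.2  0.  -0.1] t 13.99
91.0 ft 9.8 |f| 10.1 err mm [-0.9 -0.  -0.1] t 14.24
90.5 ft 14.5 |f| 15.4 err mm [-1.5 -0.1 -0.2] t 14.49
LIMIT
```

View pics/s3c.png

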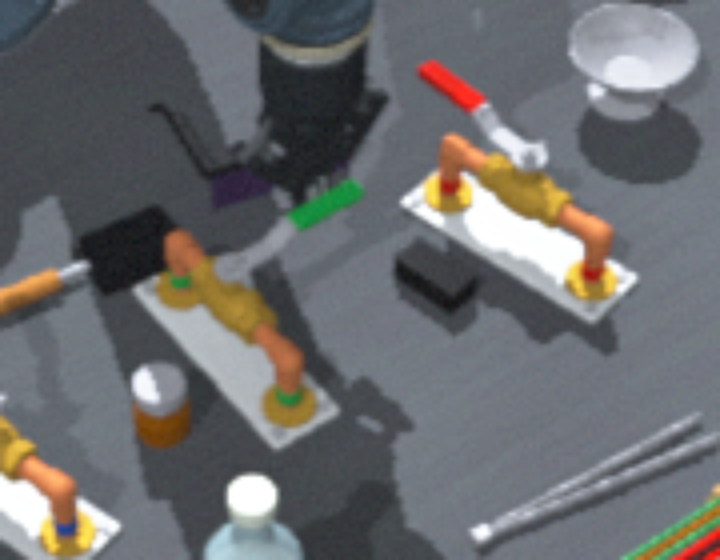

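Green now stands square across its pipe, and the force rose at the predicted stop (about 91°). Next I back off, lift, and verify while moving over red.

Run:
```python
from h import *
a=float(np.load('a.npy'))
p,o=pose('g',a,.045,.09,-1); manip.move_l(p,o,max_speed=.08)
p[2]=.24; manip.move_l(p,o,max_speed=.15)
p,o=pose('r',V['r']['a0'],.036,.24,-1); manip.move_ptp(p,o)
im,d,c=snap('wrist','w4'); W=cloud(im,d,c); hsv=cv2.cvtColor(im,cv2.COLOR_RGB2HSV); H=hsv[...,0]
for n,m in dict(g=(H>45)&(H<90),r=(H<5)|(H>172)).items():
    m=m&(hsv[...,1]>90)&(W[...,2]>.09)&(W[...,2]<.125)
    P=W[m]
    if len(P)<20: print(n,len(P)); continue
    a=P[:,:2]-P[:,:2].mean(0); vt=np.linalg.svd(a,full_matrices=False)[2]
    print(n,len(P),P.mean(0).round(4),np.ptp(a@vt.T,axis=0).round(4),np.degrees(np.arctan2(*vt[0][::-1])))
h=(np.hypot(W[...,0]-.551,W[...,1]-.2305)<.02)&(W[...,2]>.1); print('hub',W[h].mean(0))
w=(hsv[...,1]<40)&(hsv[...,2]>170)&(W[...,2]<.015)&(np.hypot(W[...,0]-.551,W[...,1]-.2305)<.115)
w=cv2.morphologyEx(w.astype(np.uint8),cv2.MORPH_OPEN,np.ones((3,3)))>0
if w.any(): r=cv2.minAreaRect((W[w][:,:2]*1000).astype(np.float32)); print(r)
print(manip.current_time())
```

```text
g 105 [0.5156 0.0944 0.1128] [0.0216 0.0074] -77.99494261619512
r 1299 [0.4663 0.223  0.1134] [0.0605 0.0183] 6.791262870981732
hub [0.55013369 0.23255644 0.10451981]
((551.5125732421875, 231.88601684570312), (194.96107482910156, 62.93592834472656), 13.711451530456543)
17.525
```

View pics/w4.png

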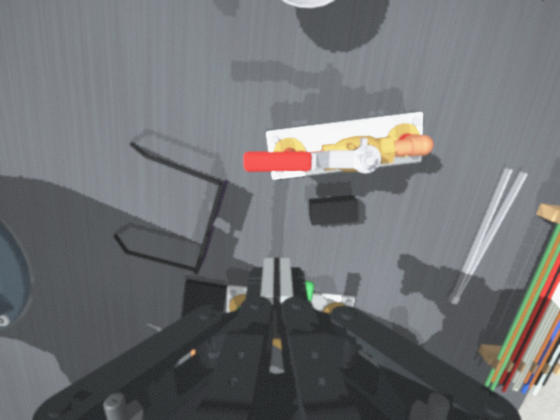

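```bash
python3 - <<'E'
from h import *
for cam in ('scene','top'):
    im,d,c=snap(cam,cam+'5'); W=cloud(im,d,c); hsv=cv2.cvtColor(im,cv2.COLOR_RGB2HSV); H=hsv[...,0]
    m=(H>45)&(H<90)&(hsv[...,1]>90)&(W[...,2]>.098)&(W[...,2]<.125)&(np.hypot(W[...,0]-.51,W[...,1]-.0)<.15)
    P=W[m]
    if len(P)<20: print(cam,len(P)); continue
    a=P[:,:2]-P[:,:2].mean(0); vt=np.linalg.svd(a,full_matrices=False)[2]
    print(cam,len(P),P.mean(0).round(4),np.ptp(a@vt.T,axis=0).round(4),np.degrees(np.arctan2(*vt[0][::-1])), 'from hub',np.degrees(np.arctan2(P[:,1].mean()+.0138,P[:,0].mean()-.5122)))
E
python3 - <<'E'
import cv2
im=cv2.imread('pics/scene5.png')[120:260,220:400]; cv2.imwrite('pics/s5c.png',cv2.resize(im,None,fx=4,fy=4))
E
```

```text
scene 104 [0.5149 0.0703 0.1126] [0.0599 0.0207] -91.3678975735715 from hub 88.18883606915774
top 99 [0.5109 0.0704 0.1155] [0.0546 0.0184] -88.56506093590741 from hub 90.89640167939768
```

View pics/s5c.png

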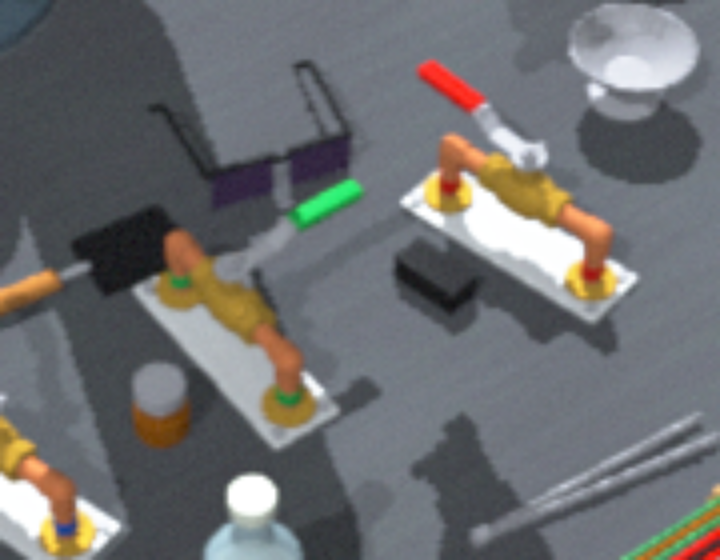

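Both cameras put green at about 90° (stop at 91°), so it is shut. Now red, with the refined hub and angles.

```bash
sed -i "s/'r':dict(hub=np.array(\[.551,.2305\]),a0=np.radians(186.5),yaw=np.radians(12.5)/'r':dict(hub=np.array([.5507,.2325]),a0=np.radians(186.8),yaw=np.radians(13.7)/" h.py; grep "^V=" h.py
python3 - <<'E'
from h import *
v='r'; a0=V[v]['a0']; r=np.radians
p,o=pose(v,a0,.036,.24,-1); manip.move_l(p,o)
p,o=pose(v,a0,.036,.09,-1); manip.move_l(p,o,max_speed=.12)
f0=F(); print('f0',f0); np.save('f0.npy',f0)
p,o=pose(v,a0,.026,.09,-1); manip.move_l(p,o,max_speed=.04)
for off in (.022,.02,.0185):
    p,o=pose(v,a0,off,.09,-1); manip.move_l(p,o,max_speed=.03)
    f=F()-f0; print(off,f.round(1),manip.current_time())
a=push(v,a0,r(170),.0185,r(5),-1,f0,18,.03)
a=push(v,a,r(122),.0185,r(8),-1,f0,18,.04)
a=push(v,a,r(109),.0185,r(5),-1,f0,12,.04)
a=push(v,a,r(105),.0185,r(1),-1,f0,12,.02)
a=push(v,a,r(102),.0185,r(.5),-1,f0,12,.02)
np.save('a.npy',a); snap('scene','s6')
E
python3 - <<'E'
import cv2
im=cv2.imread('pics/s6.png')[120:260,220:400]; cv2.imwrite('pics/s6c.png',cv2.resize(im,None,fx=4,fy=4))
E
```

```text
V={'g':dict(hub=np.array([.5122,-.0145]),a0=np.radians(168.5),yaw=np.radians(1)),'r':dict(hub=np.array([.5507,.2325]),a0=np.radians(186.8),yaw=np.radians(13.7))}
f0 [-0.4798102  -0.2790411   0.07020539]
0.022 [ 0.4  0.5 -0.6] 19.9583
0.02 [ 0.3  0.4 -0.4] 20.2083
0.0185 [ 0.8 -4.3  0.5] 20.4583
182.6 ft 0.8 |f| 1.2 err mm [-0.1  0.1 -0.1] t 20.82
178.4 ft 1.3 |f| 1.6 err mm [-0.1  0.  -0. ] t 21.19
174.2 ft 1.4 |f| 2.1 err mm [-0.  -0.  -0.1] t 21.56
170.0 ft 1.9 |f| 2.0 err mm [-0.  0. -0.] t 21.93
163.1 ft 0.5 |f| 0.6 err mm [ 0.1  0.1 -0. ] t 22.33
156.3 ft 0.5 |f| 0.8 err mm [0.1 0.  0. ] t 22.74
149.4 ft 0.6 |f| 1.0 err mm [ 0.1 -0.   0. ] t 23.15
142.6 ft 0.2 |f| 1.2 err mm [ 0.1 -0.   0. ] t 23.56
135.7 ft 0.5 |f| 1.0 err mm [ 0. -0.  0.] t 23.97
128.9 ft 1.4 |f| 1.6 err mm [-0. -0. -0.] t 24.38
122.0 ft 0.6 |f| 1.7 err mm [-0. -0. -0.] t 24.78
117.7 ft 1.9 |f| 2.4 err mm [-0. -0. -0.] t 25.1
113.3 ft 0.9 |f| 1.2 err mm [-0. -0. -0.] t 25.42
109.0 ft 1.5 |f| 1.9 err mm [ 0. -0.  0.] t 25.73
108.0 ft 3.7 |f| 4.0 err mm [-0.2 -0.1 -0. ] t 25.98
107.0 ft 3.1 |f| 3.9 err mm [-0.1 -0.1 -0. ] t 26.23
106.0 ft 3.9 |f| 4.2 err mm [-0.1 -0.  -0. ] t 26.48
105.0 ft 3.1 |f| 3.4 err mm [-0. -0. -0.] t 26.73
104.6 ft 3.3 |f| 3.8 err mm [-0.1 -0.  -0. ] t 26.98
104.1 ft 5.5 |f| 5.9 err mm [-0.4 -0.1 -0.1] t 27.23
103.7 ft 8.9 |f| 10.2 err mm [-0.9 -0.3 -0.1] t 27.48
103.3 ft 13.0 |f| 14.8 err mm [-1.5 -0.5 -0.2] t 27.73
LIMIT
```

View pics/s6c.png

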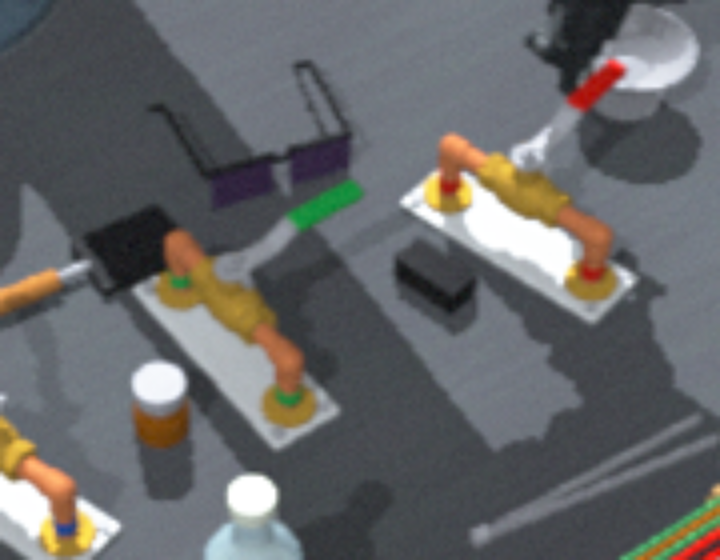

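Red has come up against its stop at about 104° (predicted 103.7°) and stands square across its pipe. Back off, lift, check.

Run:
```python
from h import *
a=float(np.load('a.npy'))
p,o=pose('r',a,.045,.09,-1); manip.move_l(p,o,max_speed=.08)
p[2]=.27; manip.move_l(p,o,max_speed=.15)
p=np.array([.30,.30,.30]); 
try: manip.move_ptp(p,o)
except manip.Unreachable: print('unr')
hub={'g':(.5122,-.0142),'r':(.5507,.2325)}
for cam in ('scene','top'):
    im,d,c=snap(cam,cam+'7'); W=cloud(im,d,c); hsv=cv2.cvtColor(im,cv2.COLOR_RGB2HSV); H=hsv[...,0]
    for n,m in dict(g=(H>45)&(H<90),r=(H<5)|(H>172)).items():
        m=m&(hsv[...,1]>90)&(W[...,2]>.098)&(W[...,2]<.125)&(np.hypot(W[...,0]-hub[n][0],W[...,1]-hub[n][1])<.15)
        P=W[m]
        if len(P)<20: print(cam,n,len(P)); continue
        q=P[:,:2]-P[:,:2].mean(0); vt=np.linalg.svd(q,full_matrices=False)[2]
        e=P[:,:2].mean(0)-hub[n]
        print(cam,n,len(P),P.mean(0).round(4),'pca',np.degrees(np.arctan2(*vt[0][::-1])).round(1),'hub',np.degrees(np.arctan2(e[1],e[0])).round(1))
for cam in ('scene','top'):
    for n in ['air_handle','frit_jar','graphite_block','steel_cup','paddle','glasses','tweezers','footed_bowl','water_bottle']:
        print(cam,n,[(np.round(r['at'],3).tolist(),round(r['confidence'],2)) for r in manip.look_for(cam,n)[:2]])
print(manip.current_time(),manip.current_ee_pos(),F())
```

```text
scene g 106 [0.5153 0.0703 0.1132] pca -89.3 hub 87.9
scene r 81 [0.5355 0.3128 0.1133] pca -74.7 hub 100.7
top g 103 [0.5108 0.0699 0.1149] pca -90.2 hub 90.9
top r 106 [0.5305 0.3132 0.1147] pca 103.4 hub 104.1
scene air_handle [([0.475, -0.214, 0.103], 0.75)]
scene frit_jar [([0.547, -0.102, 0.05], 0.79)]
scene graphite_block [([0.553, 0.152, 0.025], 0.79)]
scene steel_cup [([0.52, -0.313, 0.032], 0.69)]
scene paddle [([0.383, -0.045, 0.007], 0.83)]
scene glasses [([0.388, 0.108, 0.033], 0.62), ([0.76, -0.162, 0.113], 0.26)]
scene tweezers [([0.76, 0.127, 0.012], 0.7)]
scene footed_bowl [([0.472, 0.424, 0.04], 0.64)]
scene water_bottle [([0.759, -0.165, 0.113], 0.95)]
top air_handle [([0.468, -0.217, 0.115], 0.56)]
top frit_jar [([0.537, -0.09, 0.052], 0.66)]
top graphite_block [([0.548, 0.15, 0.022], 0.72)]
top steel_cup []
top paddle [([0.377, -0.04, 0.011], 0.56)]
top glasses []
top tweezers [([0.505, -0.219, 0.054], 0.62), ([0.76, 0.128, 0.007], 0.55)]
top footed_bowl [([0.477, 0.417, 0.034], 0.85)]
top water_bottle []
31.4 [0.2999941  0.30000412 0.30001058] [-0.28726308 -0.06953623  0.60480564]
```

View pics/scene7.png

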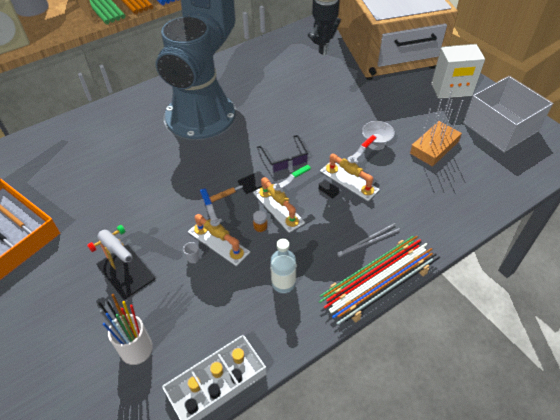

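The picture shows green (300,172) and red (369,141) square across their pipes. Blue (206,197) and the loose things are where they were, and the arm is clear.

```bash
python3 -c "
from bench import manip
manip.sign_off()"
```

```text
the job is handed in; nothing more can be done
```

I shut the oxygen lever first, then the fuel-gas lever, and handed the job in at about 31 s. I pushed both with the outside of the closed fingers and stopped each time the force rose at the stop. The highest force I read was about 15 N, taken between small steps rather than continuously.

- **Levers:** the top camera puts green at about 91° (predicted stop 91°) and red at about 104° (predicted 103.7°). The scene camera reads 2–3° further round for both, partly because it also sees the sleeve's side. It still agrees they are shut.
- **Everything else:** where the networks found the air lever and the loose things again, their positions match the first ones to within about 6 mm. The top camera's last check missed the cup, glasses and bottle. The scene camera saw all three where they started.
- **Top-camera misreports:** its first fix of the frit jar was wrong, as it pointed at the green lever. Its top hit for the tweezers in the last check was also wrong.
- **Arm:** it ended well clear of the bench, with under 1 N on the wrist.

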